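# Clear the docking bay and slide the tip box in until it latches

## Robot

A 6-joint arm with a two-finger parallel gripper is mounted at the origin on a cart in front of the work surface, level with it; the furniture and walls round the work are solid. World frame = base frame: x ahead of the robot, y to its left, z up, the work surface at z = 0. Lengths are in m, angles in rad, forces in N, time in s.
With the tool pointing down it reaches from about 0.375 to 0.925 m from the base axis. Payload 5.7 kg.
Tool frame: the origin (TCP) lies midway between the tips of the shut fingers; the grasp point (between the pads) lies 19 mm behind it (env.pinch_z is the distance from the TCP to the grasp point, in m); z points along the fingers, y is the line along which they close (so a half turn about z gives the same grasp; the last joint's range is limited). The gripper opens to 88 mm and grips with 3 to 60 N. Pads are 20 mm wide; open, the fingers measure 115 mm over their backs; the gripper's body (75 mm by 178 mm) begins 61 mm behind the grasp point.
Start: joints at [-1.378, 0.359, 1.51, -0, 1.272, -0.115], TCP at [0.182, -0.572, 0.223] pointing down, gripper open.
Joint ranges: [-2.97, 2.97], [-1.01, 2.36], [0.21, 2.38], [-0.96, 4.11], [0.2, 2.71], [-2.98, 2.98]. Speed limits (rad/s): [2.39, 2.39, 3.14, 3.14, 3.14, 3.14].

## Interface

Orientations are given as a 3x3 rotation matrix whose columns are the frame's x, y, z axes.
In Python, from bench import env gives the robot as it stands. The module is installed in compiled form; this text tells all that it offers.
- The arm moves only by the shell command python3 -m jog 'ROWS' [FORCE]. ROWS is JSON, one flat list of numbers, 5 for each row, row after row: the shift along the tool's x, y, z in cm, then the turn about the tool's z in degrees, then the opening, from -1 (shut) to 1 (fully open). In form: [dx, dy, dz, roll, fingers, dx, dy, dz, roll, fingers, ...]. A call has 1 to 5 rows; each row shifts and turns the commanded pose from where the row before left it, along the tool's axes as they then stand; what a row does not reach is not made up. A row lasts 1/12 s, in which the tool goes at most 41.7 mm and 7.16 degrees, less where a joint would pass 70% of its speed; a pose out of reach is approached as far as the arm can. A call with a gripper value outside its range is refused whole. The fingers move at their own pace and stop on an object; FORCE is the grip in N (left out, the last holds). Time passes only in rows, so rows that do not move let the fingers close. It gives the time, the measured TCP pose, the force, the opening and the grip force at its end, in the units of the state.
- env.get_obs(): the state, without advancing time (a new reading comes with each control period).
- env.snapshot(name): name is "side" or "top"; returns a dict with "color" (420x560x3 uint8, red, green, blue), "K" (3x3 intrinsics, pixels), "distortion" ([k1, k2, p1, p2, k3] as OpenCV has them; the pictures are not rectified), "R" (3x3) and "t" (3): a world point X has camera coordinates R X + t. Camera axes: x right, y down, z forward; pixel columns grow to the right and rows downward; lengths in m; the calibration is good to about 2 mm. A picture is of the moment at which its call begins. There is no depth.
- env.close_job(): hands the job in; it is judged then, once.
The state is a dict: "clock": time; "joints": joint angles; "qd": joint speeds; "effort": joint torques, N m; "tcp_pos": TCP position; "eef_rot": TCP orientation; "contact_force": force on the tool from outside, world axes, zero at the start; "torque": the same for the moment, N m; "gripper_width": opening from 0.0 (shut) to 1.0 (fully open); "finger_force": force on a finger pad.
Only numpy, scipy, OpenCV 4.12 (cv2) and the standard library are available. Lean on these libraries where they do the work, as an engineer would, in place of code of your own. Each camera call takes 0.05 s, during which the arm holds its last target. There are 200 camera calls.

## Task

The tip box has to go into the docking bay, but a dropper bottle stands in its way and the dust cover lies on the bay. Clear both away and stand them on the worktop, upright (the cover handle up) and well away from the bay, then gently slide the tip box along the worktop - never lifting it - all the way in until the orange spring catch snaps out behind it. The tip box must not shove the bottle or the cover, nothing may be rammed, and leave the slide box, glass flask and burner alone.

Things in the scene. Friction and masses are not known exactly. Their poses are not given: they have to be found in the camera images.
- dock: Docking bay: aluminium U of fences, 32 mm high, screwed to the worktop, no floor. Origin on the worktop where the tip box's origin lies when home; x points inwards (mouth at -x), z up. Back stop face at x = +43 mm. Left fence: inner face y = +65, x -69 to +43, flaring on to (-104, +76). Right fence: inner face y = -66.5, x -32 to +44, then a flared guide, x -76 to -104; catch between.
- catch (a joint): Travel of the orange spring catch in the right side of the bay, m: 0 = fully out, grows as it is pushed outwards (dock -y), at most 0.016. A box sliding in presses it back about 9 mm against roughly 2 N (sliding past takes about 5 to 15 N); once the box's trailing face has passed, it springs out behind it.
- tip_box: Pipette tip box, pink base, clear lid (fixed shut), 85 mm (its x) by 122 mm (its y) by 91 mm high, 0.28 to 0.45 kg, too wide to grip. Origin at the centre of its underside, z up. Starts on the worktop before the bay's mouth; push its -x face (122 mm wide), low down: pushed above about 40 mm against resistance it tips. Home: origin and axes agree with the dock's.
- cover: Loose grey dust cover lying on the fences: plate 112 (x, -58 to +54) by 152 (y) by 4 mm, underside 10 mm above the origin; ribs beneath it hang 10 mm into the bay. Origin at the centre of the ribs' lower edges, z up (22 mm high on the bay, 0 when stood on the worktop). On top in the middle a black bar handle, 22 mm wide (x), 90 long (y), 14 to 50 mm above the origin. 0.16 kg.
- bottle: Small brown dropper bottle with red rubber bulb, 35 mm diameter, 104 mm high; rigid glass body up to 62 mm, bulb above (do not grip the bulb). Origin at the centre of its underside, z up. Stands upright between the tip box and the bay's mouth. 0.09 kg.
- slide_box: Bystander: white cardboard slide box, 53 x 77 x 22 mm, origin at the centre of its underside.
- flask: Bystander: clear conical glass flask, 61 mm diameter, 104 mm high, origin at the centre of its underside.
- burner: Bystander: gas burner on a round black base, 84 x 97 x 158 mm, origin at the centre of its underside.
- catch_nose (a point): Tip of the orange catch nose (top, rear corner), at dock (-47.5, -52, 28) mm when out. The nose is 6 to 28 mm above the worktop, has a 27 degree ramp towards the mouth from about dock x = -76 and a square rear face at x = -45.5, just behind a homed box. Its grey housing, 32 mm high, reaches out to dock y = -114.
Mind the look-alikes: they are no part of the job. Of the things that look like the bottle, the larger one is meant.

How it is judged:
On the way, in this order (a step that is already met when the one before it is completed fails the run):
1. the bottle and the cover stand on the worktop, upright, let go, at least 170 mm from the bay (centre to centre) (horizontal distance between each of cover, bottle and dock above 0.17 m and height (world z) of each of cover, bottle below 0.006 m and angle between each of cover, bottle's own z axis and vertical below 0.12 rad and contact force between the fingers and cover below 0.2 N and contact force between the fingers and bottle below 0.2 N), for 0.2 s.
2. the tip box is fully in the bay and the catch is out behind it (x of tip_box in the frame of dock between -0.005 and 0.003 m and y of tip_box in the frame of dock between -0.006 and 0.006 m and angle between the x axis of tip_box and the x axis of dock, either way round below 0.07 rad and height (world z) of tip_box below 0.004 m and angle between tip_box's own z axis and vertical below 0.05 rad and value of joint catch below 0.002 m), for 0.2 s.
At the end, for the whole second after the job is handed in: The tip box stands flat in the bay, fully in (origin within -5/+3 mm of the dock's along x, 6 mm along y, square within 4 degrees), with the catch sprung out behind it (joint below 2 mm). The cover and the bottle stand upright on the worktop at rest, their origins more than 170 mm from the dock's (all of step 2 and horizontal distance between each of cover, bottle and dock above 0.17 m and height (world z) of each of cover, bottle below 0.006 m and angle between each of cover, bottle's own z axis and vertical below 0.12 rad and linear speed of each of tip_box, cover, bottle below 0.02 m/s); the robot touches nothing.
It fails at once if the tip box pushes the bottle or the cover (contact force between tip_box and bottle above 0.5 N or contact force between tip_box and cover above 0.5 N).
It fails at once if the tip box is lifted more than 12 mm or tipped more than 11 degrees (height (world z) of tip_box above 0.012 m or angle between tip_box's own z axis and vertical above 0.2 rad).
It fails at once if the tip box is rammed: the robot presses on it with more than 45 N (contact force between any of the fingers, the arm and tip_box above 45 N).
It fails at once if the bottle is knocked over (angle between bottle's own z axis and vertical above 0.6 rad).
It fails at once if a bystander is moved more than 20 mm (distance of any of slide_box, flask, burner from where it was at the start of the episode above 0.02 m).
It also fails if it takes over 72 s, if anything falls off the work surface, if the arm or the gripper's body presses on something with over 40 N, if the wrist force passes 120 N, or if a joint passes its speed limit or range.

## Working session

There is one attempt and no reset: what is moved stays moved. The work goes in short steps, Python scripts to look and compute and a shell command to move; the robot and the scene stay as the last step left them, time stands still between calls to the robot, and variables do not carry over. Pictures are saved under pics/ and viewed, at most 10 in all, crops included, and the job is handed in when it is done.

```bash
mkdir -p pics
cat > h.py <<'E'
import numpy as np, cv2, json, pickle
def snap(n,f):
    from bench import env
    s=env.snapshot(n); cv2.imwrite(f"pics/{f}.png",cv2.cvtColor(s["color"],cv2.COLOR_RGB2BGR)); pickle.dump(s,open(f"pics/{f}.pkl","wb")); return s
def load(f): return pickle.load(open(f"pics/{f}.pkl","rb"))
def ray(s,uv,z):
    "pixel -> world point at height z"
    p=cv2.undistortPoints(np.array([[uv]],float),np.array(s["K"]),np.array(s["distortion"]))[0,0]
    R=np.array(s["R"]);t=np.array(s["t"]);c=-R.T@t;d=R.T@np.array([p[0],p[1],1.]);return c+d*(z-c[2])/d[2]
def proj(s,P):
    return cv2.projectPoints(np.array(P,float).reshape(-1,3),cv2.Rodrigues(np.array(s["R"]))[0],np.array(s["t"],float),np.array(s["K"]),np.array(s["distortion"]))[0][:,0]
E
python3 - <<'E'
from h import *
for n in("top","side"):
    s=snap(n,n+"0"); R=np.array(s["R"]);print(n,-R.T@np.array(s["t"]),R.tolist(),np.array(s["K"])[0,0])
from bench import env
o=env.get_obs();print(o)
a=[cv2.imread(f"pics/{n}0.png") for n in("top","side")]
for n,i in zip(("top","side"),a): cv2.imwrite(f"pics/{n}0b.png",cv2.resize(i,(800,600),interpolation=cv2.INTER_CUBIC))
E
```

```text
top [0.51916839 0.01032595 1.06608987] [[-0.007164552364103954, -0.9999183887940107, -0.010577567821154422], [-0.9955521910056583, 0.008126165186619717, -0.09386053709196965], [0.0939388320837301, 0.009858052086942867, -0.9955291631267241]] 536.5637391147555
side [ 0.44043981 -0.74612829  0.49865603] [[0.9714131846620424, -0.23675436817663403, -0.017429681983093494], [-0.13101299753437923, -0.47342688941566097, -0.8710353465016608], [0.19796974299575612, 0.8484187347810598, -0.49091102180609064]] 448.863295154099
{'clock': 0.1, 'joints': array([-1.37808210e+00,  3.59423911e-01,  1.51128976e+00,  1.63987748e-05,
        1.27253405e+00, -1.15115210e-01]), 'qd': array([-0.00029479, -0.00102948, -0.00258392,  0.00078353, -0.00128536,
       -0.00061465]), 'effort': array([-1.12550460e-03, -5.16358495e+01, -2.71406025e+01,  6.76680752e-02,
        2.77627161e-02, -2.23557254e-05]), 'tcp_pos': array([ 0.18166546, -0.57119076,  0.22191218]), 'eef_rot': array([[ 9.52994971e-01,  3.02985964e-01, -3.01599412e-04],
       [ 3.02986044e-01, -9.52993604e-01,  1.62742865e-03],
       [ 2.05665727e-04, -1.64231173e-03, -9.99998630e-01]]), 'contact_force': array([-1.46077401, -0.20145709, -0.58363942]), 'torque': array([-0.06467879,  0.00273841, -0.04592003]), 'finger_force': 0.0, 'gripper_width': 1.0021829945427394}
```

View pics/top0b.png

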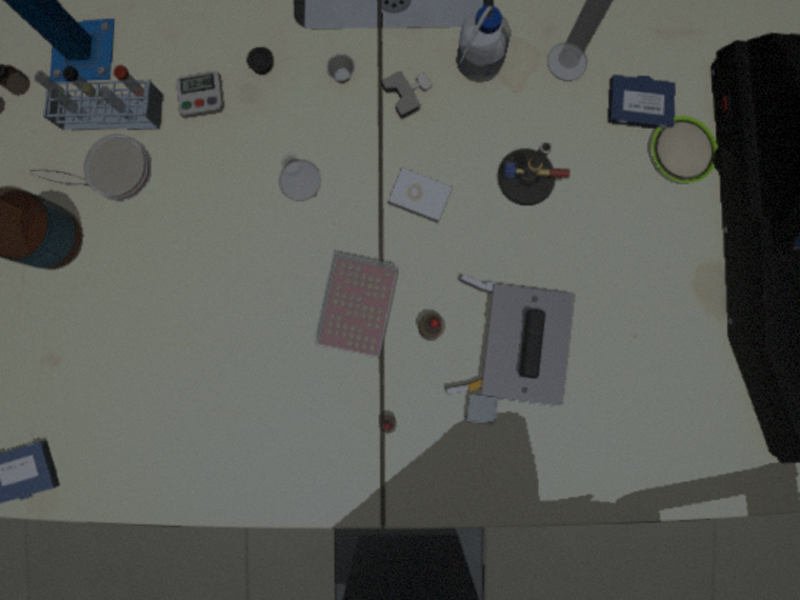

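View pics/side0b.png

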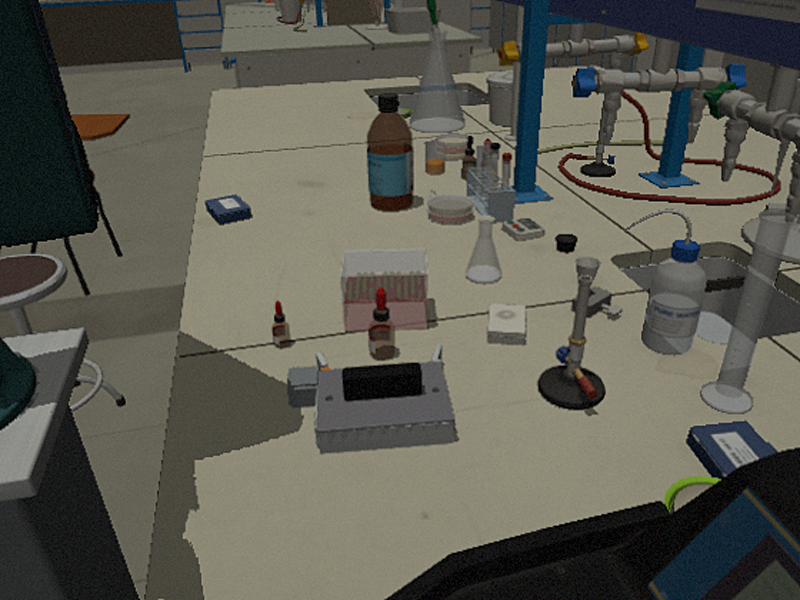

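Top view (800x600): tip box around (357,303), bottle at (431,324), small look-alike at (387,422), and cover plate corners at about (492,282), (575,292), (562,404), (482,397). The catch is at (476,384), the flask at (300,180), the slide box at (420,195) and the burner at (527,177). The side view agrees. I'll enlarge both views.

Run:
```python
from h import *
a=cv2.imread("pics/top0.png");cv2.imwrite("pics/c1.png",cv2.resize(a[165:305,215:415],None,fx=4,fy=4,interpolation=cv2.INTER_CUBIC)*1)
b=cv2.imread("pics/side0.png");cv2.imwrite("pics/c2.png",cv2.resize(b[170:320,185:385],None,fx=4,fy=4,interpolation=cv2.INTER_CUBIC))
```

```text
(no output)
```

View pics/c1.png

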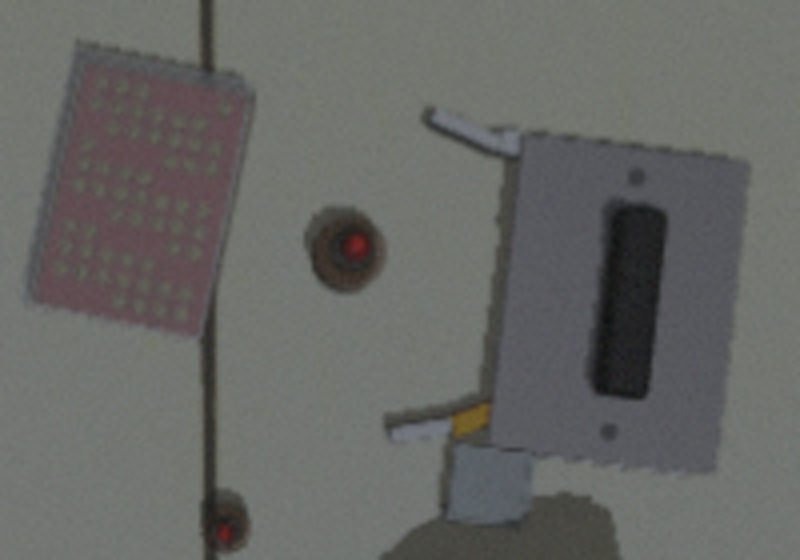

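View pics/c2.png

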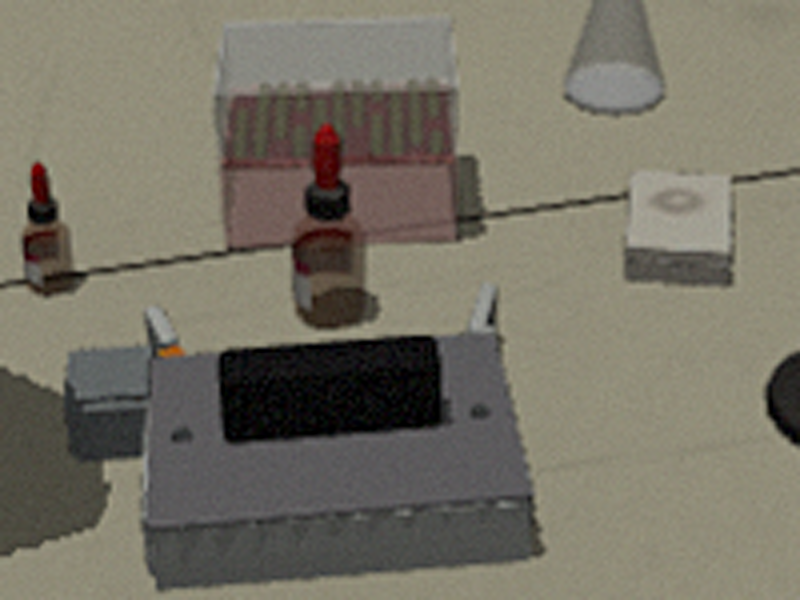

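```bash
cat > m.py <<'E'
from h import *
from scipy.optimize import least_squares
T=load("top0");S=load("side0")
f1=lambda p:(np.array(p)+.5)/4-.5+[215,165]
f2=lambda p:(np.array(p)+.5)/4-.5+[185,170]
def fit(obs,g):
    def w(q,P): c,s=np.cos(q[2]),np.sin(q[2]);return [q[0]+c*P[0]-s*P[1],q[1]+s*P[0]+c*P[1],P[2]]
    def r(q): return np.concatenate([proj(s,[w(q,np.array(P)/1e3)])[0]-uv for s,uv,P in obs])
    k=least_squares(r,g,loss="soft_l1");return k.x,r(k.x).reshape(-1,2).round(1).tolist()
pl=[(-58,76),(54,76),(54,-76),(-58,-76)]
dock=[(T,f1(p),(*q,36)) for p,q in zip([(522,132),(748,160),(716,473),(490,445)],pl)]
dock+=[(S,f2(p),(*q,36)) for p,q in zip([(500,332),(534,517),(148,527),(152,357)],pl)]
d,rd=fit(dock,[.4,-.3,-1.6]);print("dock",d,np.degrees(d[2]),rd)
tb=[(T,f1(p),(*q,91)) for p,q in zip([(78,42),(203,338),(28,302)],[(-42.5,61),(42.5,-61),(-42.5,-61)])]
tb+=[(S,f2(p),q) for p,q in zip([(230,248),(455,240)],[(42.5,-61,0),(42.5,61,0)])]
b,rb=fit(tb,[.4,0,-1.6]);print("tip",b,np.degrees(b[2]),rb)
c,s=np.cos(d[2]),np.sin(d[2]);rel=lambda p:np.array([[c,s],[-s,c]])@(np.array(p)[:2]-d[:2])
print("tip in dock",rel(b),np.degrees(b[2]-d[2]))
for n,v in dict(bulbtop=ray(T,f1((356,245)),.102),body=ray(T,f1((346,250)),.05),base=ray(S,f2((332,310)),0),bulbS=ray(S,f2((327,127)),.104),
  nose=ray(T,f1((490,405)),.028),flare=ray(T,f1((428,112)),.032),flareR=ray(T,f1((388,435)),.032),handleC=ray(T,f1((636,303)),.072),slide=ray(T,np.array([420,195])*.7,.022),flask=ray(T,np.array([300,182])*.7,.0),burner=ray(T,np.array([527,177])*.7,.01),small=ray(T,f1((225,530)),.06)).items(): print(n,v.round(4),rel(v).round(4))
E
python3 m.py
```

```text
dock [ 0.54346074 -0.16225728 -1.70753587] -97.83459881597629 [[0.4, -0.5], [0.7, -0.1], [-0.1, -0.2], [-1.1, -0.3], [-1.3, 0.3], [0.6, -4.9], [-0.5, 0.5], [-0.1, 0.4]]
tip [ 0.59537773  0.06719168 -1.77591964] -101.7527001564893 [[-0.5, -0.2], [0.4, 0.2], [-1.6, -0.1], [-0.9, 1.6], [1.8, 1.6]]
tip in dock [-0.23438422  0.02015532] -3.918101340513004
bulbtop [ 0.5685 -0.0306  0.102 ] [-0.1338  0.0068]
body [ 0.5688 -0.028   0.05  ] [-0.1364  0.0068]
base [ 0.5696 -0.0261 -0.    ] [-0.1384  0.0073]
bulbS [ 0.5705 -0.0297  0.104 ] [-0.135   0.0087]
nose [ 0.4944 -0.0976  0.028 ] [-0.0574 -0.0574]
flare [ 0.6363 -0.0693  0.032 ] [-0.1048  0.0793]
flareR [ 0.4807 -0.048   0.032 ] [-0.1047 -0.0778]
handleC [ 0.5418 -0.1619  0.072 ] [-0.0002 -0.0017]
slide [ 0.7499 -0.0172  0.022 ] [-0.1719  0.1847]
flask [0.7757 0.1531 0.    ] [-0.344   0.1871]
burner [ 0.7779 -0.1693  0.01  ] [-0.025   0.2332]
small [0.4381 0.03   0.06  ] [-0.1761 -0.1306]
```

Dock, tip box and bottle fits agree between views, and the flare, handle and nose positions check out. First I'll rotate the tool and move above the bottle.

```bash
cat > g.py <<'E'
import sys,numpy as np
from bench import env
# usage: g.py x y z yaw(deg)  or  g.py d dx dy z yawrel  (dock frame)
a=sys.argv[1:]
D=np.array([.5435,-.1623]);Y=np.radians(-97.8)
R2=np.array([[np.cos(Y),-np.sin(Y)],[np.sin(Y),np.cos(Y)]])
o=env.get_obs();p=o["tcp_pos"];R=o["eef_rot"];yaw=np.degrees(np.arctan2(R[1,0],R[0,0]))
print("t",round(o["clock"],2),"p",p.round(4),"dock",(R2.T@(p[:2]-D)).round(4),"yaw",yaw.round(1),"F",o["contact_force"].round(1),"w",round(o["gripper_width"],3),"ff",round(float(o["finger_force"]),1))
if a:
    if a[0]=="d": q=np.array([*(D+R2@np.array(a[1:3],float)),float(a[3])]);ya=float(a[4])-97.8
    else: q=np.array(a[:3],float);ya=float(a[3])
    c,s=np.cos(np.radians(ya)),np.sin(np.radians(ya));d=(q-p)*100
    print("target",q.round(4),"roll",round(-((ya-yaw+180)%360-180),2),"shift in target frame cm",np.round([c*d[0]+s*d[1],s*d[0]-c*d[1],-d[2]],2))
E
python3 -m jog '[0,0,0,-7,1,0,0,0,-7,1,0,0,0,-7,1,0,0,0,-7,1,0,0,0,-7,1]'
python3 -m jog '[0,0,0,-7,1,0,0,0,-7,1,0,0,0,-7,1,0,0,0,-7,1,0,0,0,-1.6,1]'
python3 -m jog '[0,0,0,0,1]'
python3 g.py .569 -.0285 .16 82.2
```

```text
clock: 0.52
tcp_pos: [0.1817, -0.5714, 0.2221]
eef_rot: [[0.602, 0.798, -0.0], [0.798, -0.602, 0.001], [0.001, -0.001, -1.0]]
contact_force: [0.8, -0.5, 0.2]
gripper_width: 0.995
finger_force: 0.0
clock: 0.93
tcp_pos: [0.1817, -0.5714, 0.2221]
eef_rot: [[0.129, 0.992, -0.0], [0.992, -0.129, 0.001], [0.001, -0.0, -1.0]]
contact_force: [-0.2, 0.8, -0.1]
gripper_width: 1.001
finger_force: 0.0
clock: 1.02
tcp_pos: [0.1817, -0.5714, 0.2222]
eef_rot: [[0.134, 0.991, -0.0], [0.991, -0.134, 0.001], [0.001, -0.0, -1.0]]
contact_force: [0.1, -0.9, -0.3]
gripper_width: 1.002
finger_force: 0.0
t 1.02 p [ 0.1817 -0.5714  0.2222] dock [ 0.4544 -0.3029] yaw 82.3 F [ 0.1 -0.9 -0.3] w 1.002 ff 0.0
target [ 0.569  -0.0285  0.16  ] roll 0.09 shift in target frame cm [59.05 31.01  6.22]
```

```bash
for i in 1; do python3 -m jog '[2.95,1.55,0,0,1,2.95,1.55,0,0,1,2.95,1.55,0,0,1,2.95,1.55,0,0,1,2.95,1.55,0,0,1]'
python3 -m jog '[2.95,1.55,0,0,1,2.95,1.55,0,0,1,2.95,1.55,0,0,1,2.95,1.55,0,0,1,2.95,1.55,0,0,1]'
python3 -m jog '[2.95,1.55,0,0,1,2.95,1.55,0,0,1,2.95,1.55,0,0,1,2.95,1.55,0,0,1,2.95,1.55,0,0,1]'
python3 -m jog '[2.95,1.55,0,0,1,2.95,1.55,0,0,1,2.95,1.55,0,0,1,2.95,1.55,0,0,1,2.95,1.55,0,0,1]'; done >/dev/null
python3 -m jog '[0,0,0,0,1]' >/dev/null
python3 g.py .569 -.0285 .03 82.2
```

```text
t 2.77 p [ 0.5717 -0.0247  0.2226] dock [-0.1402  0.0093] yaw 82.3 F [ 0.7  0.1 -0.1] w 1.0 ff 0.0
target [ 0.569  -0.0285  0.03  ] roll 0.14 shift in target frame cm [-0.41 -0.22 19.26]
```

```bash
python3 -m jog '[-0.4,-0.2,2,0,1,0,0,3,0,1,0,0,3,0,1,0,0,2,0,1,0,0,0,0,1]' >/dev/null
python3 g.py .569 -.0285 .03 82.2
```

```text
t 3.18 p [ 0.5622 -0.0325  0.1184] dock [-0.1311  0.0009] yaw 82.2 F [-0.6 -0.3 -0.4] w 1.0 ff 0.0
target [ 0.569  -0.0285  0.03  ] roll -0.04 shift in target frame cm [0.49 0.62 8.84]
```

```bash
python3 -m jog '[0,0,0,0,1,0,0,0,0,1]' >/dev/null
python3 g.py .569 -.0285 .03 82.2
```

```text
t 3.35 p [ 0.5668 -0.0332  0.1238] dock [-0.1311  0.0056] yaw 82.2 F [ 0.5 -0.3  0.5] w 0.998 ff 0.0
target [ 0.569  -0.0285  0.03  ] roll -0.01 shift in target frame cm [0.49 0.15 9.38]
```

```bash
python3 -m jog '[0.5,0.15,0,0,1,0,0,2,0,1,0,0,2.5,0,1,0,0,2.5,0,1,0,0,2,0,1]' >/dev/null
python3 -m jog '[0,0,0.3,0,1,0,0,0,0,1,0,0,0,0,1]' >/dev/null
python3 g.py .569 -.0285 .03 82.2
python3 - <<'E'
from h import *
s=snap("side","s1");cv2.imwrite("pics/s1c.png",cv2.resize(s["color"][150:330,160:420,::-1],None,fx=3,fy=3,interpolation=cv2.INTER_CUBIC))
E
```

```text
t 4.02 p [ 0.5696 -0.028   0.0311] dock [-0.1365  0.0076] yaw 82.2 F [-0.   0.1  0.7] w 0.997 ff 0.0
target [ 0.569  -0.0285  0.03  ] roll 0.03 shift in target frame cm [-0.05 -0.05  0.11]
```

View pics/s1c.png

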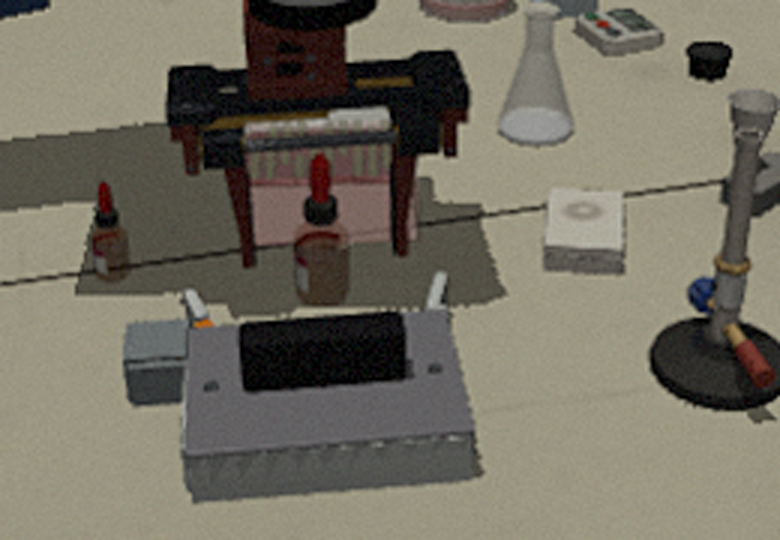

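The bottle (320,270) stands between the finger tips (248,262) and (401,250), clear of box and bay. I'll grip and lift it.

```bash
python3 -m jog '[0,0,0,0,-1,0,0,0,0,-1,0,0,0,0,-1,0,0,0,0,-1,0,0,0,0,-1]' 12|grep -E "grip|finger"
python3 -m jog '[0,0,0,0,-1,0,0,0,0,-1,0,0,0,0,-1,0,0,0,0,-1,0,0,0,0,-1]' |grep -E "grip|finger"
python3 -m jog '[0,0,-1,0,-1,0,0,-3,0,-1,0,0,-3,0,-1,0,0,-3,0,-1,0,0,-3,0,-1]' |grep -E "grip|finger"
python3 -m jog '[0,0,0,0,-1,0,0,0,0,-1]' |grep -E "grip|finger"
python3 g.py .62 .29 .160 82.2
```

```text
gripper_width: 0.658
finger_force: 0.0
gripper_width: 0.387
finger_force: 12.0
gripper_width: 0.39
finger_force: 12.0
gripper_width: 0.389
finger_force: 12.0
t 5.48 p [ 0.5697 -0.0282  0.162 ] dock [-0.1364  0.0078] yaw 82.2 F [-0.4 -0.3 -1.3] w 0.389 ff 12.0
target [0.62 0.29 0.16] roll 0.04 shift in target frame cm [32.21  0.66  0.2 ]
```

```bash
python3 -m jog '[1.5,0,0,0,-1,2.5,0.2,0,0,-1,3,0.2,0,0,-1,3,0,0,0,-1,3,0,0,0,-1]'>/dev/null
python3 -m jog '[3,0.2,0,0,-1,3,0,0,0,-1,3,0,0,0,-1,3,0,0,0,-1,3,0,0,0,-1]'>/dev/null
python3 -m jog '[2.5,0,0,0,-1,1.5,0,0,0,-1,0,0,0,0,-1,0,0,0,0,-1,0,0,0,0,-1]'>/dev/null
python3 -m jog '[0,0,2,0,-1,0,0,3,0,-1,0,0,3,0,-1,0,0,2.5,0,-1,0,0,1.5,0,-1]'>/dev/null
python3 -m jog '[0,0,0.6,0,-1,0,0,0,0,-1,0,0,0,0,-1,0,0,0,0,-1]'>/dev/null
python3 g.py .62 .29 .0315 82.2
```

```text
t 7.48 p [0.6187 0.2881 0.0353] dock [-0.4564  0.0134] yaw 82.2 F [ 1.1 -0.1 -0.7] w 0.386 ff 12.0
target [0.62   0.29   0.0315] roll -0.0 shift in target frame cm [0.21 0.1  0.38]
```

```bash
python3 -m jog '[0,0,0.2,0,-1,0,0,0.18,0,-1,0,0,0,0,-1,0,0,0,0,-1]'>/dev/null
python3 g.py
python3 -m jog '[0,0,0,0,0,0,0,0,0,0.3,0,0,0,0,0.6,0,0,0,0,1,0,0,0,0,1]'>/dev/null
python3 -m jog '[0,0,0,0,1,0,0,0,0,1,0,0,0,0,1,0,0,0,0,1,0,0,0,0,1]'>/dev/null
python3 g.py
python3 -m jog '[0,0,-1.5,0,1,0,0,-3,0,1,0,0,-4,0,1,0,0,-4,0,1,0,0,-4,0,1]'>/dev/null
python3 -m jog '[0,0,0,7,1,0,0,0,7,1,0,0,0,7,1,0,0,0,7,1,0,0,0,7,1]'>/dev/null
python3 -m jog '[0,0,0,7,1,0,0,0,7,1,0,0,0,7,1,0,0,0,7,1,0,0,0,7,1]'>/dev/null
python3 -m jog '[0,0,0,7,1,0,0,0,7,1,0,0,0,6,1,0,0,0,0,1,0,0,0,0,1]'>/dev/null
python3 g.py d 0 0 .19 90
```

```text
t 7.82 p [0.6175 0.2884 0.0302] dock [-0.4566  0.0122] yaw 82.2 F [ 0.2 -0.3 -0.9] w 0.39 ff 12.0
t 8.65 p [0.6174 0.2883 0.0299] dock [-0.4564  0.0121] yaw 82.2 F [ 0.8 -0.1 -0.3] w 0.998 ff 0.0
t 10.32 p [0.6174 0.2882 0.1949] dock [-0.4564  0.012 ] yaw -7.6 F [0.1 0.4 0.2] w 1.004 ff 0.0
target [ 0.5435 -0.1623  0.19  ] roll 0.22 shift in target frame cm [-1.2  45.64  0.49]
```

```bash
python3 -m jog '[-0.2,2,0,0.2,1,-0.2,3,0,0,1,-0.2,3.5,0,0,1,-0.2,3.5,0,0,1,-0.2,3.5,0,0,1]'>/dev/null
python3 -m jog '[-0.2,3.5,0,0,1,0,3.5,0,0,1,0,3.5,0,0,1,0,3.5,0,0,1,0,3.5,0,0,1]'>/dev/null
python3 -m jog '[0,3.5,0,0,1,0,3.5,0,0,1,0,2.6,0,0,1,0,2,0,0,1,0,1,0,0,1]'>/dev/null
python3 -m jog '[0,0,0,0,1,0,0,0,0,1,0,0,0,0,1]'>/dev/null
python3 g.py d 0 0 .042 90
python3 - <<'E'
from h import *
s=snap("side","s2");cv2.imwrite("pics/s2c.png",cv2.resize(s["color"][:,:,::-1],(800,600),interpolation=cv2.INTER_CUBIC))
E
```

```text
t 11.82 p [ 0.5425 -0.1605  0.1948] dock [-0.0017 -0.0012] yaw -7.9 F [-0.4  1.   0.5] w 1.001 ff 0.0
target [ 0.5435 -0.1623  0.042 ] roll -0.08 shift in target frame cm [ 0.12  0.17 15.28]
```

View pics/s2c.png

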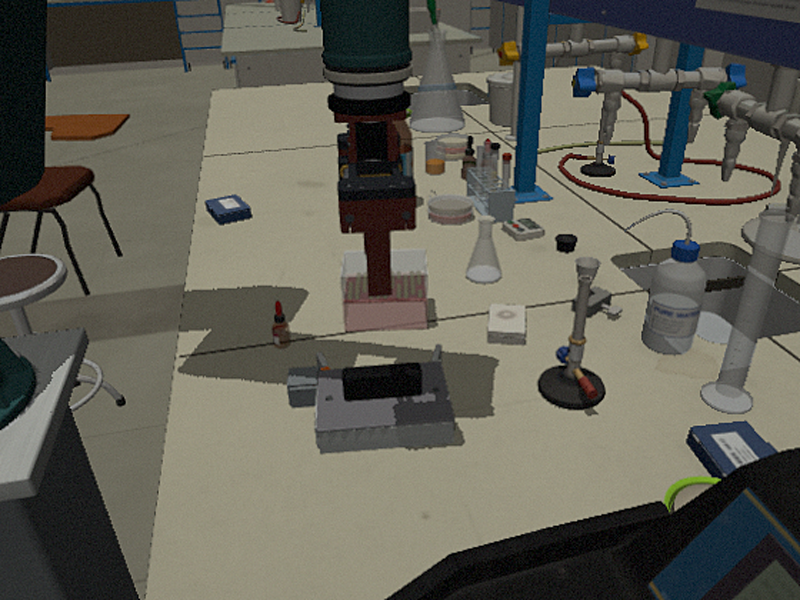

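The tool is above the handle (382,382), the tip box is undisturbed, and the bottle is hidden behind the arm. I'll descend and grip the handle.

```bash
python3 -m jog '[0.1,0.15,2,0,1,0,0,3,0,1,0,0,3,0,1,0,0,3,0,1,0,0,2,0,1]'>/dev/null
python3 -m jog '[0,0,1.3,0,1,0,0,0.6,0,1,0,0,0,0,1,0,0,0,0,1]'>/dev/null
python3 g.py d 0 0 .042 90
python3 -m jog '[0,0,0,0,-1,0,0,0,0,-1,0,0,0,0,-1,0,0,0,0,-1,0,0,0,0,-1]' 25|grep -E "grip|finger"
python3 -m jog '[0,0,0,0,-1,0,0,0,0,-1,0,0,0,0,-1,0,0,0,0,-1,0,0,0,0,-1]' |grep -E "grip|finger"
python3 g.py
```

```text
t 12.62 p [ 0.5437 -0.1627  0.0462] dock [0.0004 0.0003] yaw -7.9 F [-0.   0.7 -0.4] w 0.998 ff 0.0
target [ 0.5435 -0.1623  0.042 ] roll -0.1 shift in target frame cm [-0.03 -0.04  0.42]
gripper_width: 0.657
finger_force: 0.0
gripper_width: 0.28
finger_force: 0.4
t 13.45 p [ 0.5432 -0.1632  0.0458] dock [ 0.001  -0.0002] yaw -8.0 F [-0.1  0.4  0.8] w 0.28 ff 0.4
```

```bash
python3 -m jog '[0,0,0,0,-1,0,0,0,0,-1,0,0,0,0,-1]' |grep -E "grip|finger"
python3 -m jog '[0,0,-0.5,0,-1,0,0,-1,0,-1,0,0,-2,0,-1,0,0,-2.5,0,-1,0,0,-2.5,0,-1]' |grep -E "grip|finger|contact"
python3 -m jog '[0,0,-2.5,0,-1,0,0,-1,0,-1,0,0,0,0,-1,0,0,0,0,-1]' |grep -E "grip|finger|contact"
python3 g.py .44 .27 .165 -7.9
```

```text
gripper_width: 0.25
finger_force: 25.0
contact_force: [0.2, -1.0, -1.7]
gripper_width: 0.25
finger_force: 25.0
contact_force: [0.5, 0.6, -1.6]
gripper_width: 0.251
finger_force: 25.0
t 14.45 p [ 0.5433 -0.1634  0.1661] dock [ 0.0011 -0.0001] yaw -8.0 F [ 0.5  0.6 -1.6] w 0.251 ff 25.0
target [0.44  0.27  0.165] roll -0.06 shift in target frame cm [-16.18 -41.51   0.11]
```

```bash
python3 -m jog '[-0.4,-1.3,0,0,-1,-0.8,-2.1,0,0,-1,-1.1,-2.8,0,0,-1,-1.1,-2.8,0,0,-1,-1.1,-2.8,0,0,-1]'>/dev/null
python3 -m jog '[-1.1,-2.8,0,0,-1,-1.1,-2.8,0,0,-1,-1.1,-2.8,0,0,-1,-1.1,-2.8,0,0,-1,-1.1,-2.8,0,0,-1]'>/dev/null
python3 -m jog '[-1.1,-2.8,0,0,-1,-1.1,-2.8,0,0,-1,-1.1,-2.8,0,0,-1,-1.1,-2.8,0,0,-1,-0.9,-2.4,0,0,-1]'>/dev/null
python3 -m jog '[-0.7,-1.6,0,0,-1,-0.2,-0.5,0,0,-1,0,0,0,0,-1,0,0,0,0,-1,0,0,0,0,-1]'>/dev/null
python3 g.py .44 .27 .0238 -7.9
python3 -m jog '[0,0,1.5,0,-1,0,0,2.5,0,-1,0,0,3,0,-1,0,0,3,0,-1,0,0,2,0,-1]'>/dev/null
python3 -m jog '[0,0,1,0,-1,0,0,0.5,0,-1,0,0,0,0,-1,0,0,0,0,-1,0,0,0,0,-1]'>/dev/null
python3 g.py .44 .27 .0238 -7.9
```

```text
t 16.12 p [0.4399 0.2691 0.1652] dock [-0.4133 -0.1612] yaw -8.0 F [ 0.6 -0.7 -2.2] w 0.248 ff 25.0
target [0.44   0.27   0.0238] roll -0.09 shift in target frame cm [-0.   -0.09 14.14]
t 16.95 p [0.4415 0.2705 0.0321] dock [-0.4149 -0.1598] yaw -8.0 F [ 0.8  0.4 -1.1] w 0.246 ff 25.0
target [0.44   0.27   0.0238] roll -0.08 shift in target frame cm [-0.14  0.07  0.83]
```

```bash
python3 -m jog '[0,0,0.3,0,-1,0,0,0.25,0,-1,0,0,0.15,0,-1,0,0,0.1,0,-1,0,0,0,0,-1]'|grep contact
python3 -m jog '[0,0,0,0,-1,0,0,0,0,-1]'|grep contact
python3 g.py
```

```text
contact_force: [-1.7, -1.0, 5.2]
contact_force: [-1.1, -0.2, 5.1]
t 17.53 p [0.4404 0.2702 0.0235] dock [-0.4145 -0.1609] yaw -8.0 F [-1.1 -0.2  5.1] w 0.244 ff 25.0
```

The cover has touched down with about 5 N upward. I'll release, rise and move to the side of the tip box.

```bash
python3 -m jog '[0,0,0,0,-0.4,0,0,0,0,0,0,0,0,0,0.4,0,0,0,0,1,0,0,0,0,1]' 12 >/dev/null
python3 -m jog '[0,0,0,0,1,0,0,0,0,1,0,0,0,0,1,0,0,0,0,1,0,0,0,0,1]'|grep -E "grip|fing"
python3 -m jog '[0,0,-1.5,0,1,0,0,-3,0,1,0,0,-4,0,1,0,0,-4,0,1,0,0,-4,0,1]'>/dev/null
python3 -m jog '[0,0,0,0,1,0,0,0,0,1]'>/dev/null
python3 g.py d -.234 .14 .2 90
python3 - <<'E'
from h import *
s=snap("top","t3");cv2.imwrite("pics/t3c.png",cv2.resize(s["color"][100:370,60:420,::-1],None,fx=2.2,fy=2.2,interpolation=cv2.INTER_CUBIC))
E
```

```text
gripper_width: 0.94
finger_force: 0.0
t 18.95 p [0.4421 0.2709 0.1904] dock [-0.4155 -0.1593] yaw -8.0 F [-0.9 -0.4 -0.9] w 1.002 ff 0.0
target [0.714  0.0505 0.2   ] roll -0.16 shift in target frame cm [29.93 18.15 -0.96]
```

View pics/t3c.png

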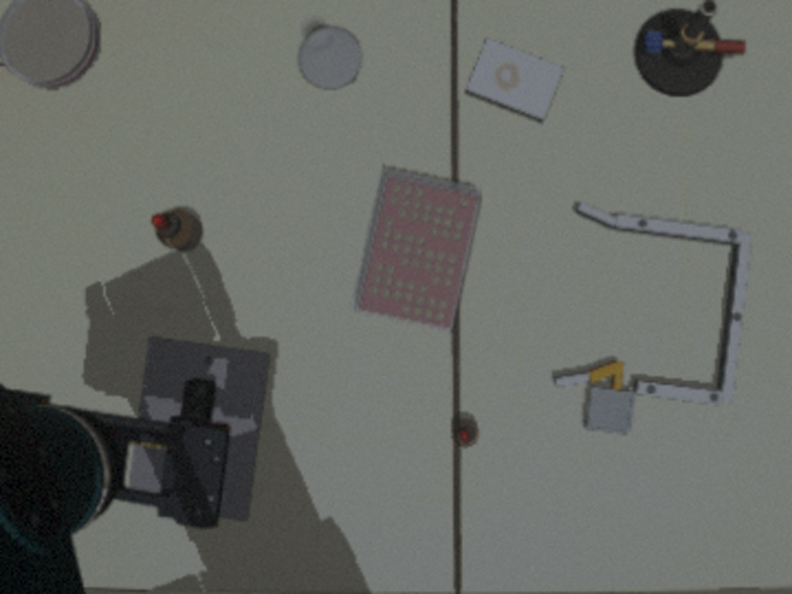

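Bottle (178,228) and cover (205,430) both stand upright and let go, and the bay is now open. I'll check the dock fit against the visible fences.

```bash
python3 - <<'E'
from h import *
s=load("t3")
Y=np.radians(-97.8);c,q=np.cos(Y),np.sin(Y)
P={"bl in":(43,65,32),"br in":(43,-66.5,32),"lf knee":(-69,65,32),"lf tip":(-104,76,32),"rf start":(-32,-66.5,32),"nose":(-47.5,-52,28),"gR":(-104,-77,32)}
W=[[.5435+(c*x-q*y)/1e3,-.1623+(q*x+c*y)/1e3,z/1e3] for x,y,z in P.values()]
im=cv2.resize(s["color"][100:370,60:420,::-1],None,fx=2.2,fy=2.2)
uv=proj(s,W)
o=[]
for (u,v) in uv: o.append(((u+.5-60)*2.2-.5,(v+.5-100)*2.2-.5))
print(dict(zip(P,np.round(o,1).tolist())))
big=cv2.resize(s["color"][180:300,300:405,::-1],None,fx=5,fy=5,interpolation=cv2.INTER_CUBIC)
for u,v in uv: cv2.drawMarker(big,(int((u+.5-300)*5),int((v+.5-180)*5)),(0,255,0),cv2.MARKER_CROSS,14,1)
cv2.imwrite("pics/t3d.png",big)
E
python3 -m jog '[1.5,1,0,0,1,3,1.8,0,0,1,3,1.8,0,0,1,3,1.8,0,0,1,3,1.8,0,0,1]'>/dev/null
python3 -m jog '[3,1.8,0,0,1,3,1.8,0,0,1,3,1.8,0,0,1,3,1.8,0,0,1,2,1.5,0,0,1]'>/dev/null
python3 -m jog '[1.4,1.2,0,0,1,0,0,0,0,0.35,0,0,0,0,0.35,0,0,0,0,0.35,0,0,0,0,0.35]'>/dev/null
python3 g.py d -.234 .125 .02 90
```

```text
{'bl in': [739.3, 241.7], 'br in': [722.5, 389.9], 'lf knee': [614.4, 225.6], 'lf tip': [576.6, 208.2], 'rf start': [638.2, 379.6], 'nose': [622.2, 360.8], 'gR': [555.1, 381.2]}
t 20.25 p [0.6998 0.052  0.1868] dock [-0.2335  0.1258] yaw -7.9 F [0.1 0.6 0.9] w 0.739 ff 0.0
target [0.6991 0.0526 0.02  ] roll -0.11 shift in target frame cm [-0.08 -0.05 16.68]
```

View pics/t3d.png

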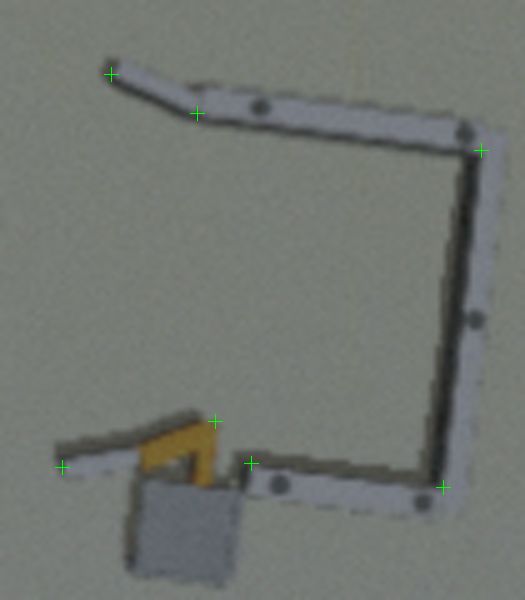

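The projected dock model lies on the fences and catch nose within about 1–2 mm. Next I'll lower beside the +y face and nudge the box sideways.

```bash
python3 -m jog '[0,0,2,0,-0.1,0,0,3,0,-0.1,0,0,3,0,-0.1,0,0,3,0,-0.1,0,0,3,0,-0.1]'>/dev/null
python3 -m jog '[0,0,2,0,-0.1,0,0,1,0,-0.1,0,0,0,0,-0.1,0,0,0,0,-0.1,0,0,0,0,-0.1]'>/dev/null
python3 g.py d -.234 .071 .017 90
python3 -m jog '[-0.8,0,0,0,-0.1,-0.8,0,0,0,-0.1,-0.5,0,0,0,-0.1,-0.3,0,0,0,-0.1,-0.3,0,0,0,-0.1]'|grep contact
python3 -m jog '[-0.3,0,0,0,-0.1,-0.3,0,0,0,-0.1,-0.3,0,0,0,-0.1,-0.3,0,0,0,-0.1]'|grep contact
python3 g.py d -.234 .071 .017 90
```

```text
t 21.08 p [0.7027 0.0512 0.0197] dock [-0.2331  0.1287] yaw -7.9 F [ 0.1 -0.4  1.1] w 0.451 ff 0.0
target [0.6456 0.0599 0.017 ] roll -0.14 shift in target frame cm [-5.77 -0.09  0.27]
contact_force: [-0.3, 0.1, 0.6]
contact_force: [1.9, 0.3, -0.4]
t 21.83 p [0.6635 0.0564 0.0181] dock [-0.2329  0.0892] yaw -8.0 F [ 1.9  0.3 -0.4] w 0.452 ff 0.8
target [0.6456 0.0599 0.017 ] roll -0.18 shift in target frame cm [-1.82 -0.11  0.11]
```

```bash
python3 -m jog '[-0.35,0,0,0,-0.1,-0.35,0,0,0,-0.1,-0.35,0,0,0,-0.1,-0.35,0,0,0,-0.1,-0.3,0,0,0,-0.1]'|grep contact
python3 -m jog '[-0.1,0,0,0,-0.1,0,0,0,0,-0.1,0,0,0,0,-0.1]'|grep contact
python3 g.py d -.234 .071 .017 90
python3 -m jog '[1.5,0,0,0,-0.1,2,0,0,0,-0.1,0,0,-3,0,-0.1,0,0,-4,0,-0.1,0,0,-4,0,-0.1]'>/dev/null
python3 -m jog '[0,-2,-4,-7,-0.1,0,-2,-2,-7,-0.1,0,-2,0,-7,-0.1,0,-2,0,-7,-0.1,0,-2,0,-7,-0.1]'>/dev/null
python3 -m jog '[0,0,0,-7,-0.1,0,0,0,-7,-0.1,0,0,0,-7,-0.1,0,0,0,-7,-0.1,0,0,0,-7,-0.1]'>/dev/null
python3 -m jog '[0,0,0,-7,-0.1,0,0,0,-7,-0.1,0,0,0,-6,-0.1,0,0,0,0,0.2,0,0,0,0,0.2]'>/dev/null
python3 g.py d -.32 0 .17 180
python3 - <<'E'
from h import *
for n,f in(("top","t4"),("side","s4")): snap(n,f)
s=load("t4");a=cv2.resize(s["color"][150:310,160:360,::-1],None,fx=4,fy=4,interpolation=cv2.INTER_CUBIC);cv2.imwrite("pics/t4c.png",a[:600])
E
```

```text
contact_force: [1.4, 0.5, 0.1]
contact_force: [0.2, -1.0, -0.1]
t 22.5 p [0.6444 0.0587 0.0178] dock [-0.2326  0.07  ] yaw -8.0 F [ 0.2 -1.  -0.1] w 0.449 ff 0.2
target [0.6456 0.0599 0.017 ] roll -0.16 shift in target frame cm [ 0.1  -0.14  0.08]
t 24.17 p [0.6685 0.1504 0.1847] dock [-0.3267  0.0814] yaw 81.9 F [ 0.4 -0.3 -0.3] w 0.564 ff 0.0
target [0.5869 0.1547 0.17  ] roll -0.35 shift in target frame cm [-0.67 -8.14  1.47]
```

View pics/t4c.png

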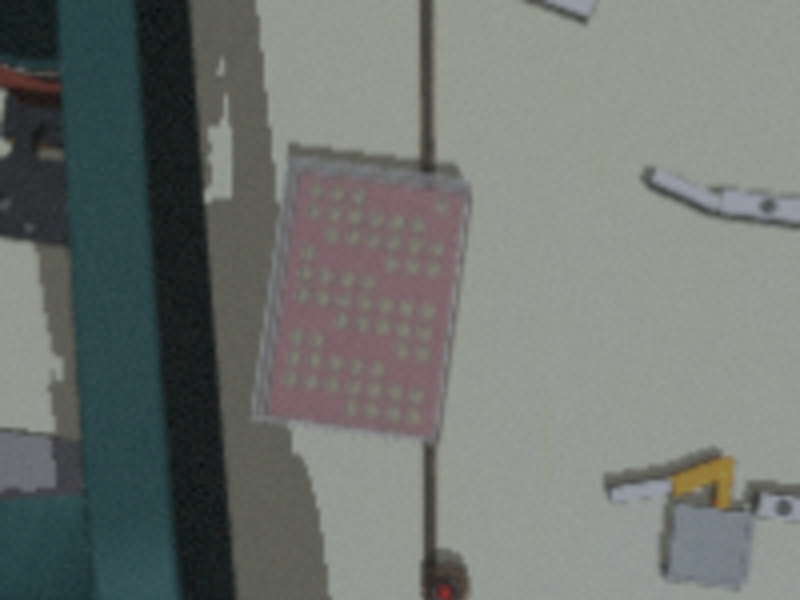

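The box top corners are at about (292,150), (470,180), (437,440) and (257,418), almost square to the bay. I'll fit its pose.

```bash
python3 - <<'E' | tail -2
from m import *
t=load("t4");f=lambda p:(np.array(p)+.5)/4-.5+[160,150]
b,r=fit([(t,f(p),(*q,91)) for p,q in zip([(292,150),(437,440),(257,418)],[(-42.5,61),(42.5,-61),(-42.5,-61)])],[.57,.07,-1.7])
c,s=np.cos(np.radians(-97.8)),np.sin(np.radians(-97.8))
print(np.array([[c,s],[-s,c]])@(b[:2]-[.5435,-.1623]),np.degrees(b[2])+97.8,r)
E
python3 -m jog '[-0.3,-2,0,-0.3,0.2,-0.3,-2.5,0,0,0.2,0,-2.5,0,0,0.2,0,-1.2,0,0,0.2,0,0,0,0,0.2]'>/dev/null
python3 -m jog '[0,0,0,0,0.2,0,0,0,0,0.2]'>/dev/null
python3 g.py d -.32 0 .017 180
```

```text
small [0.4381 0.03   0.06  ] [-0.1761 -0.1306]
[-0.22915658 -0.00033773] -0.14827204859102494 [[-0.1, 0.3], [0.8, 0.2], [-0.6, -0.6]]
t 24.85 p [0.5883 0.1556 0.1855] dock [-0.321   0.0013] yaw 82.3 F [-1.  -0.1  0.1] w 0.602 ff 0.0
target [0.5869 0.1547 0.017 ] roll 0.08 shift in target frame cm [-0.1  -0.13 16.85]
```

```bash
python3 -m jog '[0,-0.5,2,0,0.2,0,0,3,0,0.2,0,0,3,0,0.2,0,0,3,0,0.2,0,0,3,0,0.2]'>/dev/null
python3 -m jog '[0,0,2,0,0.2,0,0,0.8,0,0.2,0,0,0,0,0.2,0,0,0,0,0.2,0,0,0,0,0.2]'|grep contact
python3 g.py d -.0525 -.004 .017 180
python3 -m jog '[-0.8,0,0,0,0.2,-0.8,0,0,0,0.2,-0.5,0,0,0,0.2,-0.4,0,0,0,0.2,-0.4,0,0,0,0.2]'|grep contact
python3 -m jog '[-0.4,0,0,0,0.2,-0.4,0,0,0,0.2,-0.4,0,0,0,0.2]'|grep contact
python3 g.py d -.0525 -.004 .017 180
```

```text
contact_force: [-0.2, -0.1, -0.2]
t 25.68 p [0.5838 0.1564 0.0185] dock [-0.3212 -0.0033] yaw 82.3 F [-0.2 -0.1 -0.2] w 0.6 ff 0.0
target [ 0.5467 -0.1097  0.017 ] roll 0.12 shift in target frame cm [-26.87  -0.07   0.15]
contact_force: [-0.0, -0.4, -0.6]
contact_force: [-0.5, 2.9, 1.9]
t 26.35 p [0.577  0.1157 0.0174] dock [-0.28   -0.0046] yaw 82.3 F [-0.5  2.9  1.9] w 0.599 ff 1.7
target [ 0.5467 -0.1097  0.017 ] roll 0.13 shift in target frame cm [-22.75   0.06   0.04]
```

```bash
python3 -m jog '[-0.6,0,0,0,0.2,-0.8,0,0,0,0.2,-0.8,0,0,0,0.2,-0.8,0,0,0,0.2,-0.8,0,0,0,0.2]'|grep contact
python3 -m jog '[-0.8,0,0,0,0.2,-0.8,0,0,0,0.2,-0.8,0,0,0,0.2,-0.8,0,0,0,0.2,-0.4,0,0,0,0.2]'|grep contact
python3 -m jog '[0,0,0,0,0.2]'|grep contact
python3 g.py d -.0525 -.004 .017 180
python3 - <<'E'
from h import *
snap("side","s5")
s=snap("top","t5");a=cv2.resize(s["color"][150:310,220:420,::-1],None,fx=4,fy=4,interpolation=cv2.INTER_CUBIC);cv2.imwrite("pics/t5c.png",a[:600])
E
```

```text
contact_force: [-0.0, 3.3, 2.6]
contact_force: [1.5, 3.3, 2.2]
contact_force: [0.3, -0.5, 0.1]
t 27.27 p [0.5662 0.0409 0.0169] dock [-0.2044 -0.0051] yaw 82.3 F [ 0.3 -0.5  0.1] w 0.598 ff 0.0
target [ 0.5467 -0.1097  0.017 ] roll 0.09 shift in target frame cm [-1.519e+01  1.100e-01 -1.000e-02]
```

View pics/t5c.png

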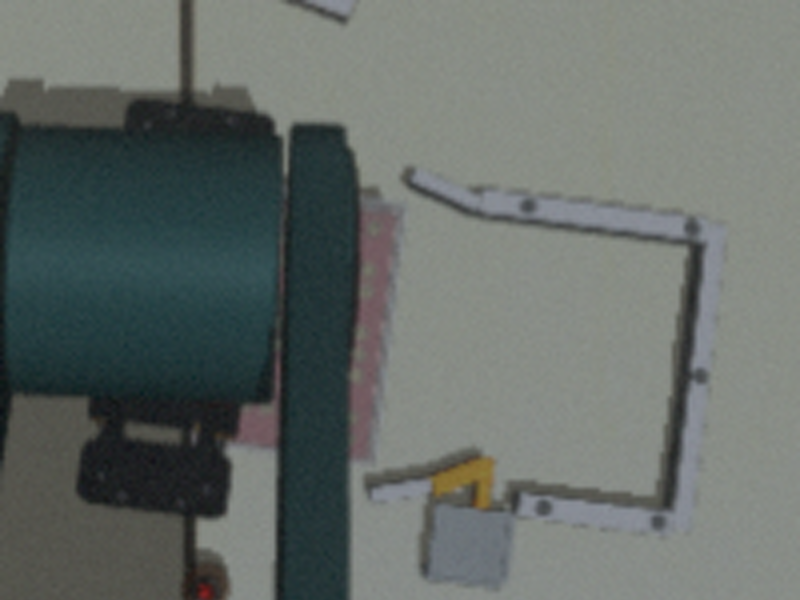

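The box front edge (402,200)–(373,462) is centred before the mouth and parallel to the back stop. I'll push into the catch slowly.

```bash
python3 -m jog '[-0.6,0,0,0,0.2,-0.6,0,0,0,0.2,-0.6,0,0,0,0.2,-0.6,0,0,0,0.2,-0.6,0,0,0,0.2]'|grep contact
python3 -m jog '[-0.4,0,0,0,0.2,-0.4,0,0,0,0.2,-0.4,0,0,0,0.2,-0.4,0,0,0,0.2,-0.4,0,0,0,0.2]'|grep contact
python3 -m jog '[-0.4,0,0,0,0.2,-0.4,0,0,0,0.2,-0.4,0,0,0,0.2,-0.4,0,0,0,0.2,-0.4,0,0,0,0.2]'|grep contact
python3 g.py d -.0525 -.004 .017 180
```

```text
contact_force: [0.4, 1.1, -0.9]
contact_force: [3.1, 4.2, 1.4]
contact_force: [2.1, 4.4, 1.6]
t 28.62 p [ 0.5579 -0.0275  0.0174] dock [-0.1355 -0.0041] yaw 82.4 F [2.1 4.4 1.6] w 0.599 ff 2.1
target [ 0.5467 -0.1097  0.017 ] roll 0.15 shift in target frame cm [-8.3   0.01  0.04]
```

```bash
python3 -m jog '[-0.4,0,0,0,0.2,-0.4,0,0,0,0.2,-0.5,0,0,0,0.2,-0.5,0,0,0,0.2,-0.5,0,0,0,0.2]'|grep contact
python3 -m jog '[-0.5,0,0,0,0.2,-0.5,0,0,0,0.2,-0.5,0,0,0,0.2,-0.5,0,0,0,0.2,-0.5,0,0,0,0.2]'|grep contact
python3 -m jog '[-0.5,0,0,0,0.2,-0.5,0,0,0,0.2,-0.5,0,0,0,0.2,-0.4,0,0,0,0.2,-0.3,0,0,0,0.2]'|grep contact
python3 g.py d -.0525 -.004 .017 180
```

```text
contact_force: [3.1, 4.2, 4.3]
contact_force: [3.5, 4.4, 3.1]
contact_force: [2.1, 3.8, 2.0]
t 29.87 p [ 0.5479 -0.097   0.0171] dock [-0.0653 -0.0045] yaw 82.3 F [2.1 3.8 2. ] w 0.597 ff 2.0
target [ 0.5467 -0.1097  0.017 ] roll 0.11 shift in target frame cm [-1.28  0.05  0.01]
```

```bash
python3 -m jog '[-0.25,0,0,0,0.2,-0.25,0,0,0,0.2,-0.2,0,0,0,0.2,0,0,0,0,0.2]'|grep contact
python3 g.py d -.0525 -.004 .017 180
python3 -m jog '[-0.15,0,0,0,0.2,0,0,0,0,0.2]'|grep contact
python3 -m jog '[-0.1,0,0,0,0.2,0,0,0,0,0.2]'|grep contact
python3 g.py d -.0525 -.004 .017 180
```

```text
contact_force: [0.9, 0.2, 0.4]
t 30.2 p [ 0.5466 -0.1039  0.017 ] dock [-0.0583 -0.0048] yaw 82.4 F [0.9 0.2 0.4] w 0.598 ff 0.1
target [ 0.5467 -0.1097  0.017 ] roll 0.15 shift in target frame cm [-0.58  0.08 -0.  ]
contact_force: [-0.5, 0.5, 0.4]
contact_force: [-0.9, 1.6, 0.0]
t 30.53 p [ 0.5462 -0.1058  0.0169] dock [-0.0563 -0.005 ] yaw 82.3 F [-0.9  1.6  0. ] w 0.595 ff 0.8
target [ 0.5467 -0.1097  0.017 ] roll 0.14 shift in target frame cm [-0.38  0.1  -0.01]
```

Next come small steps until the stop is felt.

```bash
for k in 1; do python3 -m jog '[-0.12,0,0,0,0.2,0,0,0,0,0.2]'|grep contact; python3 -m jog '[-0.12,0,0,0,0.2,0,0,0,0,0.2]'|grep contact; python3 g.py; done
```

```text
contact_force: [-0.3, 2.2, 0.5]
contact_force: [1.4, 7.0, 2.0]
t 30.87 p [ 0.5465 -0.1073  0.0172] dock [-0.0549 -0.0045] yaw 82.3 F [1.4 7.  2. ] w 0.598 ff 3.5
```

```bash
python3 -m jog '[-0.1,0,0,0,0.2,0,0,0,0,0.2]'|grep contact; python3 g.py
cat > o.py <<'E'
from h import *
def ocen(s):
    h=cv2.cvtColor(s["color"],cv2.COLOR_RGB2HSV);m=cv2.inRange(h,(12,120,60),(28,255,255));m[:255]=0;m[300:]=0;m[:,:310]=0;m[:,360:]=0
    y,x=np.nonzero(m);return len(x),x.mean().round(2) if len(x) else 0,y.mean().round(2) if len(x) else 0,(y.min(),y.max(),x.min(),x.max()) if len(x) else 0
E
python3 - <<'E'
from o import *
for f in("t3","t4","t5"):print(f,ocen(load(f)))
print(ocen(snap("top","t6")))
E
```

```text
contact_force: [2.1, 11.9, 4.4]
t 31.03 p [ 0.5466 -0.1074  0.0174] dock [-0.0548 -0.0044] yaw 82.2 F [ 2.1 11.9  4.4] w 0.598 ff 5.8
t3 (99, np.float64(336.39), np.float64(269.42), (np.int64(265), np.int64(276), np.int64(328), np.int64(342)))
t4 (99, np.float64(336.33), np.float64(269.41), (np.int64(265), np.int64(276), np.int64(328), np.int64(342)))
t5 (99, np.float64(336.33), np.float64(269.41), (np.int64(265), np.int64(276), np.int64(328), np.int64(342)))
(5, np.float64(341.6), np.float64(268.8), (np.int64(267), np.int64(270), np.int64(341), np.int64(342)))
```

The box is firmly on the stop: the force rises and the tool no longer advances. I'll back off and check.

```bash
python3 -m jog '[0.5,0,0,0,0.2,1,0,0,0,0.2,2,0,0,0,0.2,2,0,0,0,0.2,2,0,-1,0,0.2]'|grep contact
python3 -m jog '[2,0,-3,0,0.2,3,0,-4,0,0.2,3,0,-4,0,0.2,4,0,-4,0,0.2,4,0,0,0,0.2]'|grep contact
python3 -m jog '[4,0,0,0,0.2,4,0,0,0,0.2,4,0,0,0,0.2,0,0,0,0,0.2,0,0,0,0,0.2]'|grep contact
python3 g.py
python3 - <<'E'
from o import *
s=snap("top","t7");print(ocen(s));snap("side","s7")
# pinkish box top extent, and difference with t3 within dock region
h=cv2.cvtColor(cv2.GaussianBlur(s["color"],(3,3),0),cv2.COLOR_RGB2HSV)
m=((h[...,0]>165)|(h[...,0]<8))&(h[...,1]>35)&(h[...,2]>70);m=m.astype(np.uint8);m[:,:250]=0;m[:190]=0;m[290:]=0
n,l,st,c=cv2.connectedComponentsWithStats(cv2.morphologyEx(m,cv2.MORPH_CLOSE,np.ones((5,5))));i=1+st[1:,4].argmax()
r=cv2.minAreaRect(np.argwhere(l==i)[:,::-1].astype(np.float32));print("rect",r)
Y=np.radians(-97.8);c,q=np.cos(Y),np.sin(Y);R=np.array([[c,-q],[q,c]])
for p in cv2.boxPoints(r): print((R.T@(ray(s,p,.09)[:2]-[.5435,-.1623])).round(4))
E
```

```text
contact_force: [0.3, -0.0, -0.6]
contact_force: [1.7, -0.7, -0.4]
contact_force: [0.8, -0.6, 1.4]
t 32.33 p [0.5908 0.2244 0.153 ] dock [-0.3896 -0.0057] yaw 82.6 F [ 0.8 -0.6  1.4] w 0.598 ff 0.0
(102, np.float64(336.48), np.float64(269.26), (np.int64(264), np.int64(276), np.int64(328), np.int64(343)))
rect ((371.5354919433594, 240.30918884277344), (40.21426773071289, 59.752445220947266), 6.952957630157471)
[-0.0441 -0.0574]
[-0.0437  0.0516]
[0.0306 0.0521]
[ 0.0297 -0.0573]
```

The catch reads fully out at the same pixel position as before, (336.4, 269.3), and the box lies squarely inside the bay. The robot is clear, so I'm handing in.

```bash
python3 -c "
from bench import env
print(env.close_job())"
```

```text
the job is handed in; nothing more can be done
None
```

I handed the job in at about 32 s: the tip box is against the bay's back stop with the catch out behind it, and the bottle and cover stood upright, well over 170 mm from the bay, when last pictured; no verdict came back.

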